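# Lock the flywheel by feeling for its timing notch

### The arm

A 6-joint arm with a two-finger parallel gripper is mounted at the origin on a cart in front of the work surface, level with it; the furniture and walls round the work are solid. World frame = base frame: x ahead of the robot, y to its left, z up, the work surface at z = 0. Lengths are in m, angles in rad, forces in N, time in s.
With the tool pointing down it reaches from about 0.375 to 0.975 m from the base axis. Payload 3.8 kg.
Tool frame: the origin (TCP) lies on the centre line of the jaws, within the pads' length; the fingertips stand bot.tip_extent ahead of it and the grasp point (between the pads) lies 8 mm behind it (bot.tip_extent is the distance from the TCP to the fingertips, in m); z points along the fingers, y is the direction in which the jaws open and shut (so a half turn about z gives the same grasp; the last joint's range is limited). The gripper opens to 88 mm and grips with 3 to 60 N. Pads are 18 mm wide; open, the fingers measure 123 mm over their backs; the gripper's body (75 mm by 187 mm) begins 45 mm behind the grasp point.
Start: joints at [-0.037, 0.264, 1.604, -0, 1.274, -0.037], TCP at [0.675, -0, 0.25] pointing down, gripper open.
Joint ranges: [-2.63, 2.63], [-0.94, 2.18], [0.31, 2.57], [-1.31, 4.45], [0, 2.66], [-2.55, 2.55]. Speed limits (rad/s): [2.57, 2.57, 3.14, 3.14, 3.14, 3.14].

### API

Orientations are given as [roll, pitch, yaw] about the fixed x, y, z axes, in that order (R = Rz(yaw) Ry(pitch) Rx(roll)).
In Python, from bench import bot, camera, camera_model, job, models gives the robot as it stands.
- The arm moves only by the tool servo_tool, never from a script. Its argument "deltas" is a list of rows, each a list of 7 numbers: the shift along the tool's x, y, z in m, then the turn, a rotation vector about the tool's x, y, z in degrees, then the gripper command: -1 is fully open, 1 is shut, values between are in proportion. In form: [[x, y, z, ax, ay, az, fingers], ...]. A call has exactly 5 rows; each row is the pose to reach, as a shift and turn from the pose commanded when the call began, along the tool's axes at that moment; what a row does not reach only later rows make up. A row lasts 1/12 s, in which the tool goes at most 41.7 mm and 7.16 degrees, less where a joint would pass 70% of its speed; a pose out of reach is approached as far as the arm can. A call with a gripper value outside its range is refused whole. The fingers move at their own pace and stop on an object; "newtons" is the grip in N (left out, the last holds). Time passes only in rows, so rows that repeat a pose let the fingers close, or fill a call up. It gives the time, the measured TCP pose, the force and the opening at its end, in the units of the state.
- bot.read_state(): the state, without advancing time (a new reading comes with each control period).
- camera(name): name is "scene" or "side" or "wrist"; returns the picture (480x640x3 uint8, red, green, blue); there is no depth.
- camera_model(name): a dict with "mtx" (3x3 intrinsics, pixels), "R" (3x3) and "t" (3): a world point X has camera coordinates R X + t. Camera axes: x right, y down, z forward; pixel columns grow to the right and rows downward; lengths in m; the calibration is good to about 2 mm. A picture is of the moment at which its call begins: read the wrist's pose just before it. camera_model takes no time and is no camera call; for the wrist camera it gives the pose at the moment of the call.
- job.finish_job(): hands the job in, once; it reports no verdict.
Trained networks look in the newest picture that a camera, given by its name, has taken for a name from the list of things; names that differ only in an ending like _2 or _b are one class to them, and where a whole thing is asked for, a point or a joint stands for the part that bears it (a point fixed in the world has none). Each returns a list of dicts, best first, with "p" (0 to 1); they miss things now and then, are a little off and sometimes report something else, mostly with a low value. They report only what shows in the picture. A call takes as long as a camera call.
- models.boxes_of(camera, thing): "position" ([row, column] in pixels, amid what is visible of it).
- models.cut_out(camera, thing): "region" (480x640 bool, what is visible of it) and "position" ([row, column] in pixels, amid what is visible of it).
The state is a dict: "clock": time; "joints": joint angles; "joint_velocities": joint speeds; "effort": joint torques, N m; "tool_pos": TCP position; "ee_rot": TCP orientation; "contact_force": force on the tool from outside, world axes, zero at the start; "torque": the same for the moment, N m; "gripper_width": opening from 0.0 (shut) to 1.0 (fully open).
Only numpy, scipy, OpenCV 4.12 (cv2) and the standard library are available. Lean on these libraries where they do the work, as an engineer would, in place of code of your own. Each camera call takes 0.05 s, during which the arm holds its last target.

### The job

Take the red-knobbed setting pin out of its wooden block and put it through the curved slot in the flywheel housing's cover. Feel along the slot with a light touch until the pin finds the hidden notch in the ring below, then let it go fully home, upright with its collar down on the cover; do not force it, and leave the tape roll, the spray can and the spark plug where they are.

Things in the scene. Friction and masses are not known exactly. Their poses are not given: they have to be found in the camera images.
- pin: Loose setting pin, 0.12 kg, standing upright in the wooden block. Origin at the centre of the tip (its lowest point), z up along the pin. Steel shank 10 mm diameter from z = 0 to 38 mm (tip chamfered 2 mm), brass collar 24 mm diameter from z = 38 to 43 mm, red round knob 20 mm diameter from z = 43 to 90 mm, to be gripped from above with any yaw.
- pin_block: Fixed wooden block 46 x 46 x 45 mm high with an upright bore, 13 mm wide, in which the pin stands with its collar on the block's top. Origin at the centre of the underside; its top is at z = 45 mm.
- housing: Fixed round grey flywheel housing, 124 mm diameter, on three bolted feet reaching 82 mm from the centre. Origin: centre of the underside, z up, +x towards the middle of the slot. Aluminium cover, 14 mm thick, top at z = 60 mm; casing rim beyond radius 56 mm is 1 mm higher; bearing cap, radius 13 mm, 3 mm higher. More than 30 N from the pin marks cover or ring.
- slot_mid (a point): Middle of the curved slot at the cover's top, 36 mm from the housing's axis in its +x direction; axes as the housing's. The slot is 14 mm wide and goes through the cover; its middle line is an arc of 36 mm radius about the housing's z axis. The centre of the pin can stand from -50 to +50 degrees from the housing's +x (counterclockwise positive).
- ring_level (a point): Point on the housing's axis, level with the top of the hidden black ring 18 mm below the cover's top. The ring is on springs: preloaded by about 2 N, then gives 1 mm per 4 N, to a stop 6 mm down. It has one notch, 14 mm along the slot and right across it, anywhere from -43 to +43 degrees from the housing's +x, not measured. The ring does not turn under the pin.
- home_level (a point): Point 38 mm below slot_mid: the height of the pin's tip when it is home, collar on the cover (22 mm above the housing's underside). Only in the notch can the pin go deeper than the ring's stop (36 mm above the underside). Sliding along the ring under some 6 to 10 N, the upward load vanishes when the pin is over the notch and it can then be lowered freely.
- tape_roll: Loose roll of black tape lying flat, 68 mm diameter, 19 mm high, a bystander. Origin at the centre of its underside.
- can_dry_lube: Loose upright pale spray can, 67 mm diameter, 234 mm high, a bystander. Origin at the centre of its underside.
- spark_plug: Loose spark plug lying down, 78 mm long, 18 mm thick, a bystander. Origin at the centre of its underside.

How it is judged:
By the outcome, as a careful person would: the job done as asked, in the order asked, and still so for the second after the job is handed in, with the robot touching nothing.
It also fails if it takes over 72 s, if anything falls off the work surface, if the arm or the gripper's body presses on something with over 40 N, if the wrist force passes 120 N, or if a joint passes its speed limit or range.

## Working session

There is one attempt and no reset: what is moved stays moved. The work goes in short steps, Python scripts to look and compute and a tool call to move; the robot and the scene stay as the last step left them, time stands still between calls to the robot, and variables do not carry over. Pictures are saved under pics/ and viewed, and the job is handed in when it is done.

Besides the shell and the picture viewer there is one more tool, called after "Request:" by a JSON object that holds its "fn" and its "kwargs", one argument or row to a line. servo_tool: Moves the arm, as the interface text tells. Its arguments: {"type":"object","properties":{"deltas":{"type":"array","items":{"type":"array","items":{"type":"number"}}},"newtons":{"type":"number"}},"required":["deltas"]}

```bash
mkdir -p pics
python3 - <<'E'
from bench import bot,camera,camera_model,models
import cv2
s=bot.read_state(); print(s, bot.tip_extent)
for n in ["scene","side","wrist"]:
    im=camera(n); cv2.imwrite(f"pics/{n}0.png",im[:,:,::-1])
    m=camera_model(n); print(n,m)
    for t in ["pin","pin_block","housing","slot_mid","tape_roll","can_dry_lube","spark_plug"]:
        try:
            r=models.boxes_of(n,t); print(t,[(x["p"],x["position"]) for x in r[:2]])
        except Exception as e: print(t,e)
print(bot.read_state()["clock"])
E
```

```text
{'clock': 0.0, 'joints': array([-3.69050659e-02,  2.64736887e-01,  1.60534491e+00, -8.57703921e-06,
        1.27372629e+00, -3.68978749e-02]), 'joint_velocities': array([ 0.00122414,  0.00049319,  0.00144699,  0.00067353,  0.00078344,
       -0.0005272 ]), 'effort': array([-9.59501231e-04, -5.02113855e+01, -3.56871557e+01,  7.25938403e-02,
        2.92220683e-02, -1.93505334e-04]), 'tool_pos': array([6.74316003e-01, 1.72833069e-05, 2.48414667e-01]), 'ee_rot': array([-3.13937843e+00, -7.35358255e-05,  1.57079157e+00]), 'contact_force': array([-0.53675822,  0.24956363,  0.51456823]), 'torque': array([-0.00037838, -0.02053798, -0.0046497 ]), 'gripper_width': 1.0003358000913065} 0.011
scene {'mtx': array([[624.88173311,   0.        , 323.59649636],
       [  0.        , 624.88173311, 246.06742498],
       [  0.        ,   0.        ,   1.        ]]), 'R': array([[-0.68494957, -0.72858465, -0.00291415],
       [-0.33537265,  0.31883286, -0.88649354],
       [ 0.64681471, -0.60622604, -0.4627318 ]]), 't': array([0.61892921, 0.0711927 , 0.83941104])}
pin [(0.75, [230.0, 414.0])]
pin_block [
[... 704 characters left out ...]
]
housing [(0.63, [243.7, 365.7]), (0.43, [260.8, 295.6])]
slot_mid [(0.63, [240.5, 363.3])]
tape_roll [(0.59, [247.1, 311.8])]
can_dry_lube [(0.78, [186.9, 354.9])]
spark_plug [(0.66, [268.0, 269.2])]
wrist {'mtx': array([[379.69209637,   0.        , 322.13247065],
       [  0.        , 379.69209637, 239.27462873],
       [  0.        ,   0.        ,   1.        ]]), 'R': array([[ 9.99999790e-01,  4.37084412e-04,  4.79394624e-04],
       [ 2.76282501e-04, -9.55532848e-01,  2.94884554e-01],
       [ 5.86966752e-04, -2.94884360e-01, -9.55532768e-01]]), 't': array([-0.67567601, -0.04028632,  0.38927641])}
pin []
pin_block []
housing []
slot_mid []
tape_roll []
can_dry_lube []
spark_plug []
1.2
```

View pictures.

View pics/scene0.png

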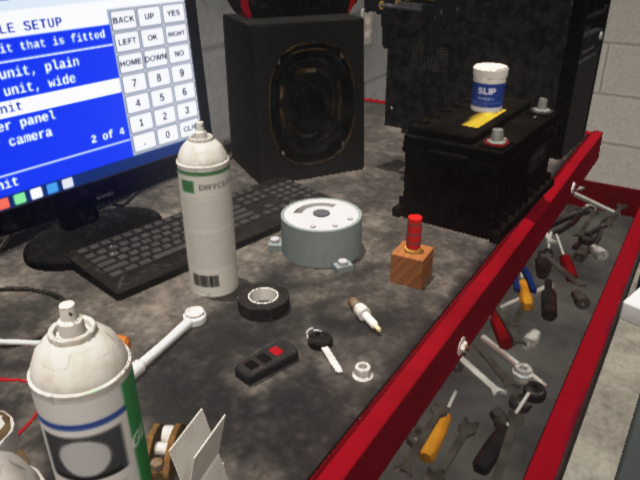

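View pics/side0.png

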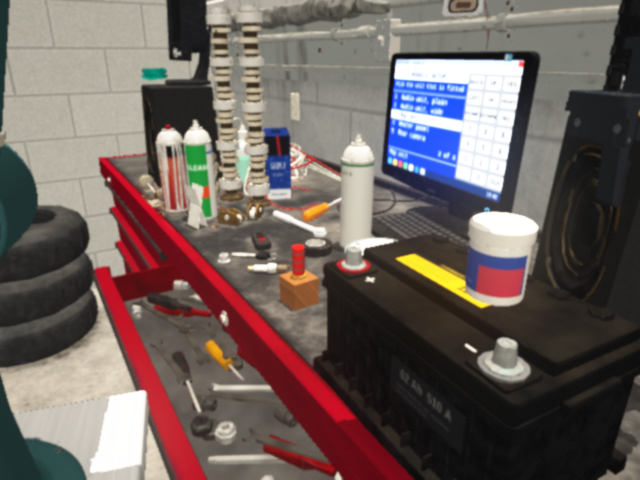

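View pics/wrist0.png

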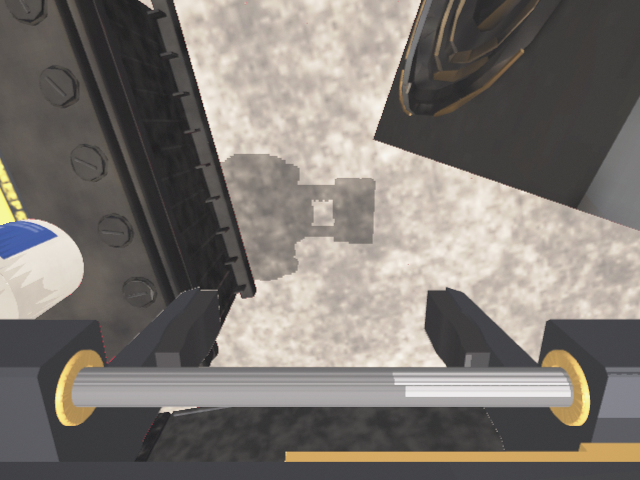

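```bash
cat > h.py <<'E'
import numpy as np
from bench import bot,camera,camera_model,models
import cv2
def ray(m,rc):
    d=np.linalg.inv(m["mtx"])@np.array([rc[1],rc[0],1.]); return -m["R"].T@m["t"], m["R"].T@d
def onz(m,rc,z):
    c,d=ray(m,rc); return c+d*(z-c[2])/d[2]
def proj(m,X):
    X=np.atleast_2d(X); p=(m["R"]@X.T+m["t"][:,None]); p=m["mtx"]@(p/p[2]); return p[:2].T
E
python3 - <<'E'
from h import *
for n in ["scene","side","wrist"]:
    m=camera_model(n); print(n,ray(m,(240,320))[0])
m=camera_model("scene"); s=camera_model("side")
def p(t,n,rc,z): print(t,n,onz(camera_model(n),rc,z).round(4))
p("pin knob mid","scene",(232,414),.069); p("pin","side",(260,297.5),.069)
p("pin top","scene",(216,414),.092)
p("housing top","scene",(214,322),.06)
p("tape","scene",(298,264),.019)
p("can base","scene",(283,212),0)
p("plug","scene",(314,365),.009)
p("battery corner bottom","scene",(231,505),0)
p("battery bottom left","scene",(197,405),0)
p("batt top front","scene",(165,497),.15)
p("can side base","side",(240,356),0)
p("speaker","scene",(178,250),0)
p("speaker","scene",(163,362),0)
E
```

```text
scene [-0.09513203  0.93711659  0.4533377 ]
side [ 0.21905954 -0.35679194  0.3768292 ]
wrist [0.67545585 0.07659193 0.38413066]
pin knob mid scene [0.3864 0.3138 0.069 ]
pin side [0.3833 0.3287 0.069 ]
pin top scene [0.3894 0.3124 0.092 ]
housing top scene [0.5325 0.3519 0.06  ]
tape scene [0.4592 0.5238 0.019 ]
can base scene [0.565  0.5343 0.    ]
plug scene [0.3537 0.4447 0.009 ]
battery corner bottom scene [0.3724 0.0909 0.    ]
battery bottom left scene [0.5776 0.1005 0.    ]
batt top front scene [0.3402 0.1975 0.15  ]
can side base side [0.5684 0.5509 0.    ]
speaker scene [ 0.8517  0.2492 -0.    ]
speaker scene [0.7579 0.0262 0.    ]
```

Run:
```python
import cv2
a=cv2.imread("pics/scene0.png"); cv2.imwrite("pics/z1.png",cv2.resize(a[185:275,260:450],None,fx=4.2,fy=4.2,interpolation=cv2.INTER_CUBIC))
b=cv2.imread("pics/side0.png"); cv2.imwrite("pics/z2.png",cv2.resize(b[170:320,230:430],None,fx=4,fy=4,interpolation=cv2.INTER_CUBIC))
```

```text
(no output)
```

View pics/z1.png

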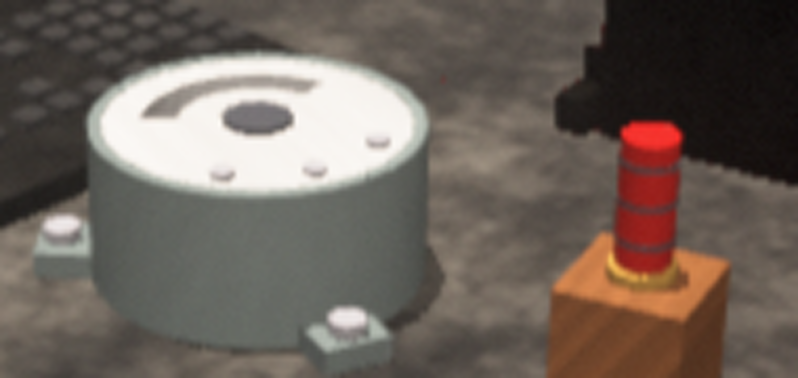

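View pics/z2.png

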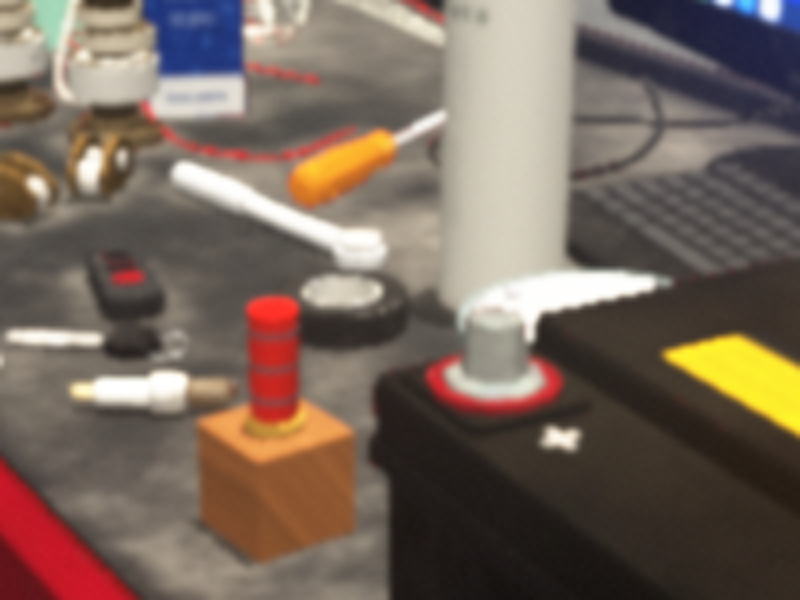

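```bash
cat > est.py <<'E'
from h import *
from scipy.optimize import least_squares
S=camera_model("scene"); D=camera_model("side")
u1=np.array([414.8,216.7]); u2=np.array([298.2,246.8])
f=lambda X: np.r_[proj(S,X)[0]-u1, proj(D,X)[0]-u2]
r=least_squares(f,[.38,.32,.09]); print("pintop",r.x,r.fun)
f=lambda X: np.r_[proj(S,[*X,.097])[0]-u1, proj(D,[*X,.097])[0]-u2]
r=least_squares(f,[.38,.32]); print("pin z fixed",r.x,r.fun)
a=np.linspace(0,2*np.pi,400)
def ext(X):
    p=proj(S,np.c_[X[0]+.062*np.cos(a),X[1]+.062*np.sin(a),0*a+.061]); return np.r_[p.min(0),p.max(0)]
obs=np.array([281,197.4,362.1,231])
r=least_squares(lambda X:ext(X)-obs,[.53,.35]); print("housing",r.x,r.fun)
c=r.x
for z in [(148,115),(178,88),(205,73),(250,70),(310,85)]:
    w=onz(S,(185+z[1]/4.2,260+z[0]/4.2),.06)[:2]-c; print(z,np.hypot(*w),np.degrees(np.arctan2(w[1],w[0])))
E
python3 est.py
```

```text
pintop [0.38258057 0.31941193 0.09551959] [-0.02607315 -0.03752356 -0.03321628  0.04112223]
pin z fixed [0.38222922 0.31968303] [ 0.11830496 -0.89145106 -0.31064054 -0.87010028]
housing [0.53381791 0.35163769] [-0.59128094 -0.46355925  0.59095568  0.21945015]
(148, 115) 0.04026192678721406 39.64555215532379
(178, 88) 0.041580034734316276 2.6155976156170397
(205, 73) 0.04723711591988459 -17.9845233513968
(250, 70) 0.04554117341475653 -39.03657894296998
(310, 85) 0.03666266929562033 -74.37444325681928
```

Run:
```python
import cv2
a=cv2.imread("pics/scene0.png"); a=cv2.convertScaleAbs(a,alpha=2.0,beta=20);cv2.imwrite("pics/z3.png",cv2.resize(a[60:250,370:590],None,fx=3.5,fy=3.1,interpolation=cv2.INTER_CUBIC))
b=cv2.imread("pics/side0.png"); b=cv2.convertScaleAbs(b,alpha=2.0,beta=20);cv2.imwrite("pics/z4.png",b)
```

```text
(no output)
```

View pics/z3.png

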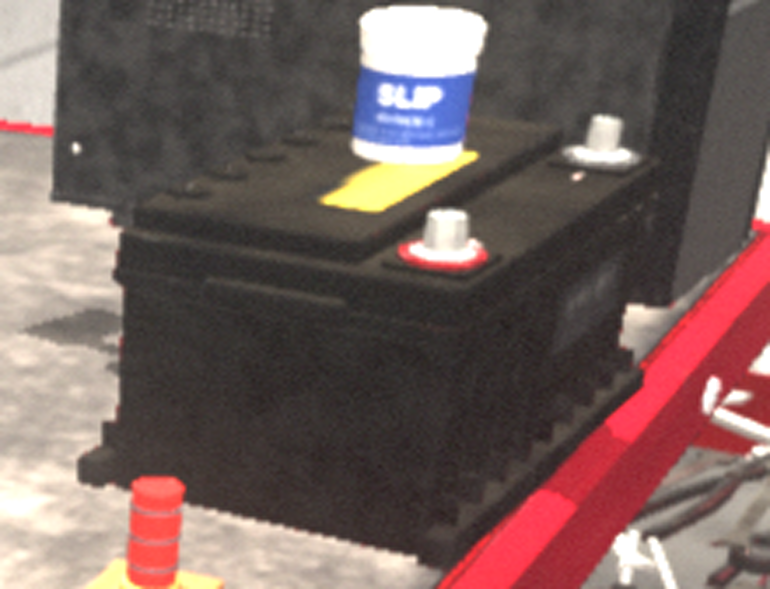

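View pics/z4.png

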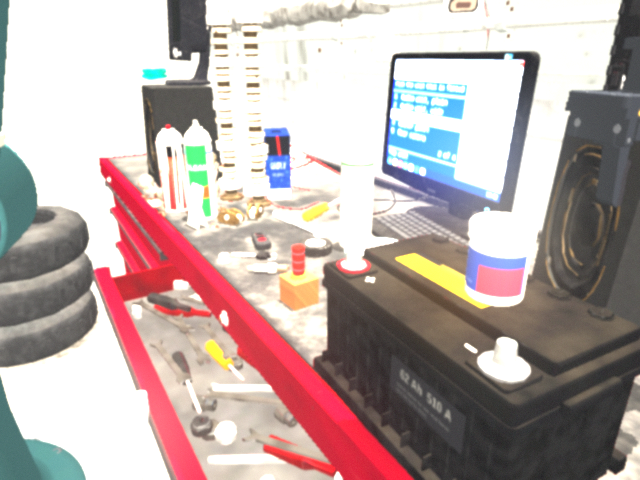

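Run:
```python
from h import *
from scipy.optimize import least_squares
S=camera_model("scene"); D=camera_model("side")
for n,u1,u2 in [("corner",(504.3,160),(325,265)),("post",(497.7,128.4),(354,243)),("post2",(542,98.7),(505,343)),("jar top",(490,65),(504,225)),("jar base",(485,110),(495,290))]:
    r=least_squares(lambda X:np.r_[proj(S,X)[0]-u1,proj(D,X)[0]-u2],[.4,.15,.15]); print(n,r.x,r.fun)
for n,rc in [("left top",(137.4,404.9)),("edge2",(137.4+0,404.9))]:
    for z in (.15,.17,.19): print(n,onz(S,rc,z))
print("base left",onz(S,(60+480/3.1,370+85/3.5),0)); print("base near",onz(S,(60+565/3.1,370+435/3.5),0))
w=cv2.imread("pics/wrist0.png"); W=camera_model("wrist")
print("wrist corner", onz(W,(292,252),.0), onz(W,(0,170),.17),onz(W,(290,210),.17))
```

```text
corner [0.36860436 0.13857119 0.14064699] [-2.34879682 -3.37042584 -2.07124113  2.55685372]
post [0.397591   0.11591102 0.17561756] [-1.10466558 -1.93104717 -0.92995029  1.39039012]
post2 [ 0.44236402 -0.09797717  0.17117028] [ 0.19935107  0.35210263  0.0963581  -0.14549866]
jar top [ 0.49801534 -0.00839268  0.23153716] [ 0.65927584  1.91009913  0.42307002 -1.00794194]
jar base [ 0.49975784 -0.00568149  0.1611646 ] [-0.94236908 -1.9553515  -0.59933994  1.05377025]
left top [0.5096968  0.19438841 0.15      ]
left top [0.46981855 0.24335879 0.17      ]
left top [0.4299403  0.29232918 0.19      ]
edge2 [0.5096968  0.19438841 0.15      ]
edge2 [0.46981855 0.24335879 0.17      ]
edge2 [0.4299403  0.29232918 0.19      ]
base left [0.53935534 0.17435529 0.        ]
base near [0.3618062  0.13836329 0.        ]
wrist corner [ 0.59812244 -0.10300891  0.        ] [0.60036087 0.13419871 0.17      ] [ 0.60657085 -0.02218543  0.17      ]
```

Request:
{"fn": "servo_tool", "kwargs": {
  "deltas": [
    [0.036,-0.015,0,0,0,0,-1],
    [0.072,-0.03,0,0,0,0,-1],
    [0.108,-0.045,0,0,0,0,-1],
    [0.144,-0.06,0,0,0,0,-1],
    [0.18,-0.075,0,0,0,0,-1]
  ]
}}

```text
clock: 1.62
tool_pos: [0.5992, 0.1813, 0.2498]
ee_rot: [3.141, -0.0, 1.57]
contact_force: [0.3, -0.5, 0.1]
gripper_width: 0.998
```

Request:
{"fn": "servo_tool", "kwargs": {
  "deltas": [
    [0.036,-0.015,0,0,0,0,-1],
    [0.072,-0.03,0,0,0,0,-1],
    [0.108,-0.045,0,0,0,0,-1],
    [0.144,-0.06,0,0,0,0,-1],
    [0.16,-0.065,0,0,0,0,-1]
  ]
}}

```text
clock: 2.03
tool_pos: [0.5327, 0.344, 0.2499]
ee_rot: [-3.141, -0.002, 1.574]
contact_force: [0.4, -0.3, -0.9]
gripper_width: 1.0
```

Request:
{"fn": "servo_tool", "kwargs": {
  "deltas": [
    [0,0,0,0,0,0,-1],
    [0,0,0,0,0,0,-1],
    [0,0,0,0,0,0,-1],
    [0,0,0,0,0,0,-1],
    [0,0,0,0,0,0,-1]
  ]
}}

```text
clock: 2.45
tool_pos: [0.5356, 0.3387, 0.2497]
ee_rot: [3.142, 0.0, 1.569]
contact_force: [0.6, -0.5, 0.8]
gripper_width: 1.0
```

Run:
```python
from h import *
print(bot.read_state())
m=camera_model("wrist"); im=camera("wrist"); cv2.imwrite("pics/w1.png",im[:,:,::-1]); np.savez("w1.npz",**m)
print(m["R"],ray(m,(0,0))[0])
```

```text
{'clock': 2.45, 'joints': array([ 5.24658494e-01,  1.86857683e-01,  1.69745493e+00, -2.94564631e-04,
        1.25744178e+00,  5.26608449e-01]), 'joint_velocities': array([-6.73235521e-05,  2.27405394e-04, -2.53441063e-04,  1.86850182e-03,
        7.29275483e-04,  3.55156961e-04]), 'effort': array([ 3.24920928e-01, -4.58673584e+01, -3.55847454e+01,  8.62975116e-02,
       -2.44976260e-02, -3.15947153e-03]), 'tool_pos': array([0.53563162, 0.3386674 , 0.24966265]), 'ee_rot': array([3.14159165e+00, 3.23537389e-04, 1.56893719e+00]), 'contact_force': array([ 0.57163677, -0.52656277,  0.80199931]), 'torque': array([0.00184834, 0.02880693, 0.02478173]), 'gripper_width': 1.0001730315362383}
[[ 9.99998898e-01 -1.40886587e-03  4.67246393e-04]
 [-1.48400992e-03 -9.55450453e-01  2.95147811e-01]
 [ 3.06071018e-05 -2.95148179e-01 -9.55451491e-01]] [0.53623175 0.41531639 0.38410276]
```

View pics/w1.png

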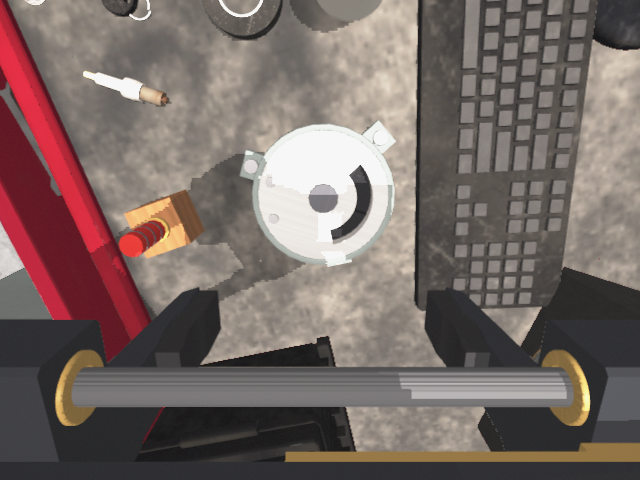

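Run:
```python
from h import *
m=dict(np.load("w1.npz")); im=cv2.imread("pics/w1.png")
cv2.imwrite("pics/z5.png",cv2.resize(im[110:280,230:410],None,fx=3.3,fy=3.3,interpolation=cv2.INTER_NEAREST))
# rectify at z=.06: 5 px/mm-> 0.25mm
g=im.mean(2)
def rect(z,c,half,res):
    v=np.arange(-half,half,res); X,Y=np.meshgrid(c[0]+v,c[1]-v)
    P=proj(m,np.c_[X.ravel(),Y.ravel(),np.full(X.size,z)]).astype(np.float32).reshape(*X.shape,2)
    return cv2.remap(im,P[...,0],P[...,1],cv2.INTER_CUBIC)
c=(.534,.352); r=rect(.06,c,.08,.00025); cv2.imwrite("pics/rect.png",cv2.resize(r,(600,600)))
r1=rect(.0735,(.382,.32),.08,.00025); cv2.imwrite("pics/rectpin.png",r1)
# cap z .063
gg=r.mean(2)
```

```text
(no output)
```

View pics/rect.png

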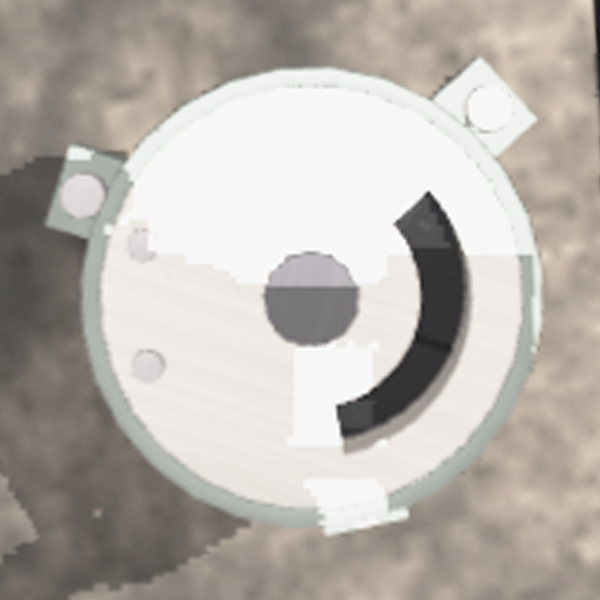

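View pics/z5.png

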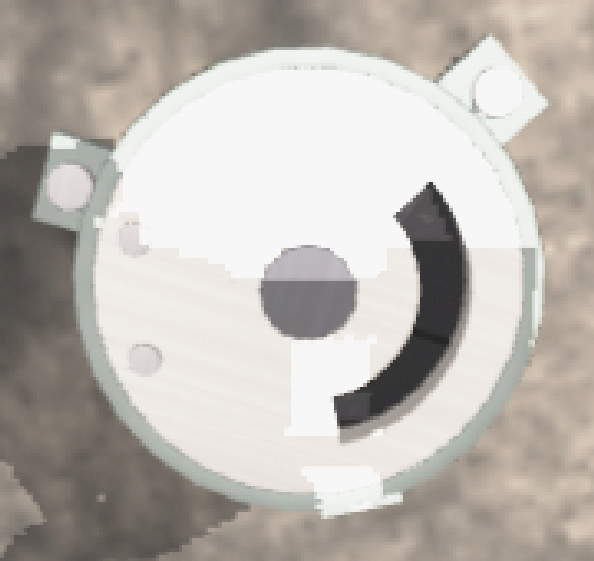

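Run:
```python
from h import *
im=cv2.imread("pics/rect.png"); c=im[180:470,320:480]; c=cv2.resize(cv2.convertScaleAbs(c,alpha=4,beta=-60),None,fx=2,fy=2); 
p=cv2.imread("pics/rectpin.png"); p=cv2.resize(p,(580,580)); cv2.imwrite("pics/z6.png",np.hstack([cv2.resize(c,(320,580)),p[:,:470]]))
```

```text
(no output)
```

View pics/z6.png

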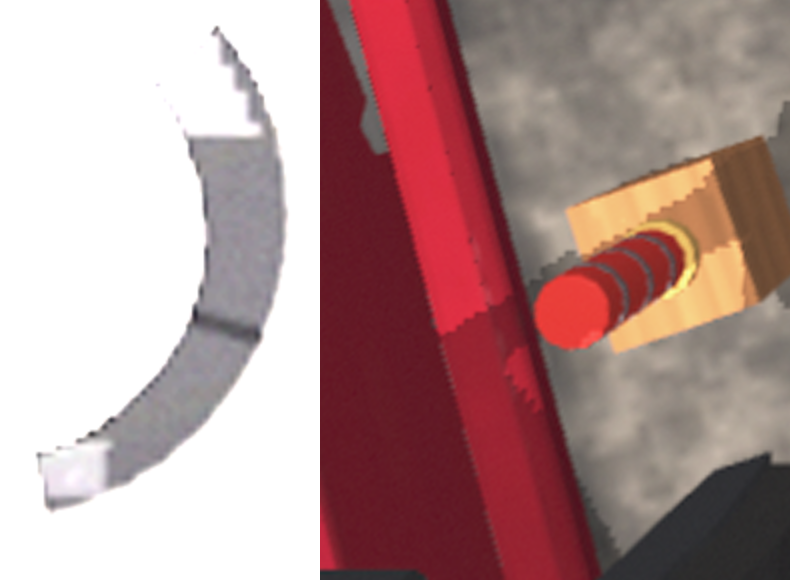

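Request:
{"fn": "servo_tool", "kwargs": {
  "deltas": [
    [-0.005,-0.035,0,0,0,0,-1],
    [-0.01,-0.072,0.01,0,0,0,-1],
    [-0.015,-0.11,0.03,0,0,0,-1],
    [-0.019,-0.145,0.06,0,0,0,-1],
    [-0.019,-0.152,0.09,0,0,0,-1]
  ]
}}

```text
clock: 2.92
tool_pos: [0.3811, 0.3204, 0.1607]
ee_rot: [3.14, -0.002, 1.57]
contact_force: [0.5, -0.1, -0.2]
gripper_width: 0.994
```

Request:
{"fn": "servo_tool", "kwargs": {
  "deltas": [
    [0,0,0,0,0,0,-1],
    [0,0,0,0,0,0,-1],
    [0,0,0,0,0,0,-1],
    [0,0,0,0,0,0,-1],
    [0,0,0,0,0,0,-1]
  ]
}}

```text
clock: 3.33
tool_pos: [0.3857, 0.3222, 0.1623]
ee_rot: [3.138, -0.003, 1.57]
contact_force: [0.6, 0.0, -1.0]
gripper_width: 0.999
```

Run:
```python
from h import *
s=bot.read_state(); print(s["tool_pos"],s["ee_rot"])
m=camera_model("wrist"); im=camera("wrist"); np.savez("w2.npz",**m)
print(proj(m,[*s["tool_pos"][:2],.097]),proj(m,s["tool_pos"]))
im=im[:,:,::-1].copy(); cv2.imwrite("pics/w2.png",im)
h=cv2.cvtColor(im,cv2.COLOR_BGR2HSV); k=((h[...,0]<6)|(h[...,0]>174))&(h[...,1]>150)&(h[...,2]>90)
n,l,st,ce=cv2.connectedComponentsWithStats(k.astype(np.uint8))
for i in range(1,n):
    if st[i,4]>150: print(st[i],ce[i])
```

```text
[0.38572381 0.32218565 0.16227328] [ 3.13781740e+00 -2.73249062e-03  1.56968839e+00]
[[320.71703301 265.02684923]] [[320.813812   323.65131247]]
[  100     0   177   367 13013] [182.35487589 162.83524168]
[   0   21  143  324 7465] [ 64.88667113 187.24728734]
[135 196  43 100 186] [156.1344086  244.51612903]
[299 246  34  36 955] [315.93612565 263.58010471]
[ 160  407   44   55 1171] [180.79846285 433.94278395]
[ 258  407   41   55 1297] [278.77023901 430.16345412]
```

View pics/w2.png

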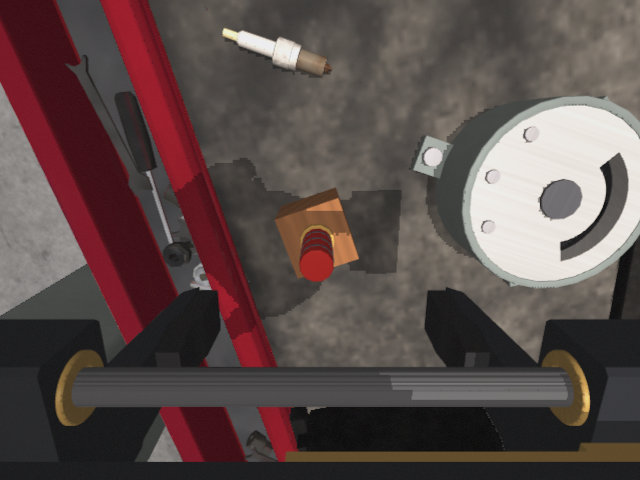

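Request:
{"fn": "servo_tool", "kwargs": {
  "deltas": [
    [0.001,-0.002,0.01,0,0,0,-0.1],
    [0.001,-0.002,0.03,0,0,0,-0.1],
    [0.001,-0.002,0.055,0,0,0,-0.1],
    [0.001,-0.002,0.08,0,0,0,-0.1],
    [0.001,-0.002,0.094,0,0,0,-0.1]
  ],
  "newtons": 40
}}

```text
clock: 3.8
tool_pos: [0.3799, 0.3211, 0.0629]
ee_rot: [-3.139, 0.002, 1.571]
contact_force: [-0.1, -0.1, -0.6]
gripper_width: 0.65
```

Request:
{"fn": "servo_tool", "kwargs": {
  "deltas": [
    [0,0,0,0,0,0,-0.1],
    [0,0,0,0,0,0,0],
    [0,0,0,0,0,0,0.2],
    [0,0,0,0,0,0,0.4],
    [0,0,0,0,0,0,0.5]
  ]
}}

```text
clock: 4.22
tool_pos: [0.3821, 0.3228, 0.0672]
ee_rot: [3.139, -0.002, 1.571]
contact_force: [-0.3, -0.9, 0.3]
gripper_width: 0.298
```

Run:
```python
from h import *
s=bot.read_state(); print(s["tool_pos"],s["ee_rot"],s["contact_force"],s["gripper_width"])
im=camera("wrist"); cv2.imwrite("pics/w3.png",im[:,:,::-1])
```

```text
[0.38207369 0.32283502 0.06719591] [ 3.13926712e+00 -1.75610556e-03  1.57084271e+00] [-0.26929687 -0.8875811   0.2683196 ] 0.2980445527907477
```

View pics/w3.png

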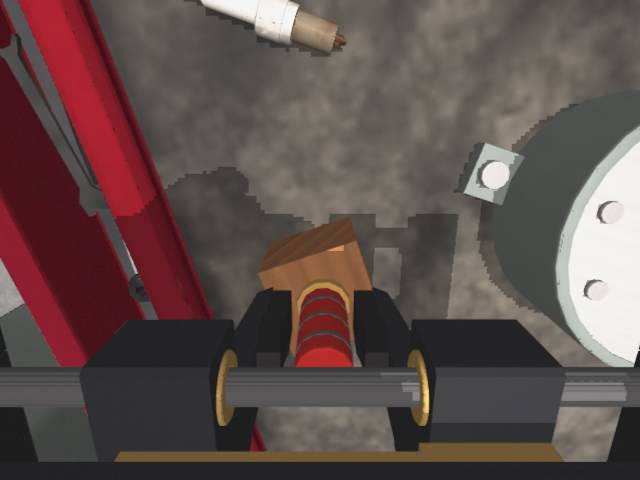

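Request:
{"fn": "servo_tool", "kwargs": {
  "deltas": [
    [0,0,0,0,0,0,0.7],
    [0,0,0,0,0,0,1],
    [0,0,0,0,0,0,1],
    [0,0,0,0,0,0,1],
    [0,0,0,0,0,0,1]
  ],
  "newtons": 40
}}

```text
clock: 4.68
tool_pos: [0.3819, 0.3226, 0.0668]
ee_rot: [3.14, -0.001, 1.571]
contact_force: [0.1, -1.3, 5.8]
gripper_width: 0.215
```

Run:
```python
from h import *
s=bot.read_state(); print(s["clock"],s["tool_pos"],s["ee_rot"],s["contact_force"],s["torque"],s["gripper_width"])
im=camera("wrist"); cv2.imwrite("pics/w4.png",im[:,:,::-1])
```

```text
4.6833 [0.3818645  0.32258973 0.0668286 ] [ 3.13987633e+00 -1.22623800e-03  1.57078289e+00] [ 0.05188443 -1.32151389  5.78871276] [-0.08128053  0.05770296 -0.01503037] 0.21505900920170676
```

View pics/w4.png

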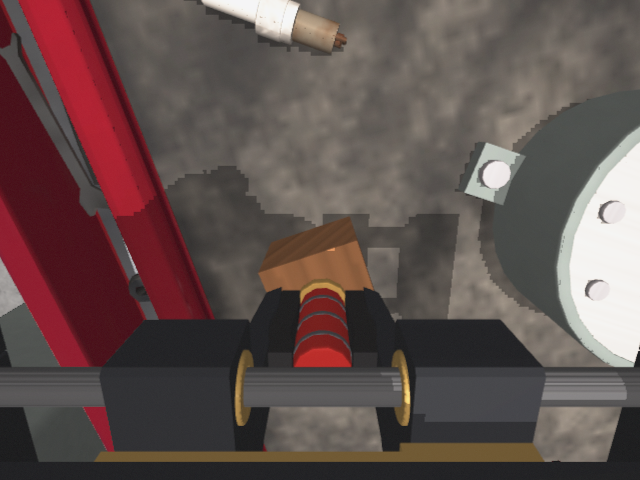

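Request:
{"fn": "servo_tool", "kwargs": {
  "deltas": [
    [0,0,-0.01,0,0,0,1],
    [0,0,-0.03,0,0,0,1],
    [0,0,-0.05,0,0,0,1],
    [0,0,-0.075,0,0,0,1],
    [0,0,-0.09,0,0,0,1]
  ],
  "newtons": 60
}}

```text
clock: 5.15
tool_pos: [0.3811, 0.3221, 0.1579]
ee_rot: [3.141, -0.001, 1.571]
contact_force: [0.5, 0.8, -0.8]
gripper_width: 0.211
```

Run:
```python
from h import *
s=bot.read_state(); print(s["clock"],s["tool_pos"],s["ee_rot"],s["contact_force"],s["gripper_width"])
a=camera("side"); b=camera("scene")
cv2.imwrite("pics/s5.png",np.hstack([cv2.resize(a[140:310,220:400],(400,378)),cv2.resize(b[130:300,290:470],(400,378))])[:,:,::-1])
```

```text
5.15 [0.38108597 0.32214052 0.15790825] [ 3.14100006e+00 -6.53246298e-04  1.57070330e+00] [ 0.49586417  0.81571991 -0.80046183] 0.21054007208185924
```

View pics/s5.png

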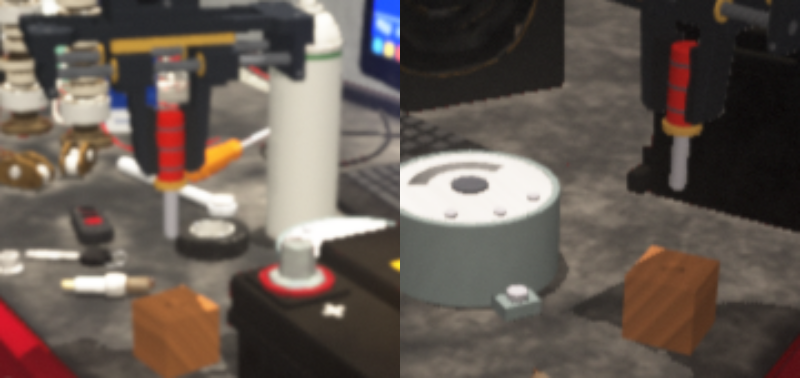

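Run:
```python
from h import *
from scipy.optimize import least_squares
S=camera_model("scene"); D=camera_model("side")
def tri(u1,u2): 
    r=least_squares(lambda X:np.r_[proj(S,X)[0]-u1,proj(D,X)[0]-u2],[.4,.15,.15]); return r.x
print("collar",tri((417.4,187.2),(296.5,222.4)),"tip",tri((415.6,214.6),(297,247.1)))
for z in (.098,.1385,.18): print(proj(S,[.381,.322,z]),proj(D,[.381,.322,z]))
```

```text
collar [0.38146979 0.31870671 0.13771849] tip [0.38151795 0.31793768 0.09727665]
[[414.57827024 215.90875955]] [[296.76164024 244.89898054]]
[[416.55189247 188.08201674]] [[296.22251545 220.53252151]]
[[418.669293   158.22809671]] [[295.64750827 194.54430999]]
```

Run:
```python
from h import *
S=camera_model("scene")
print(onz(S,(216.7,414.8),.097),onz(S,(214.6,415.6),.098-.001))
m=dict(np.load("w1.npz")); 
im=cv2.imread("pics/w1.png"); h=cv2.cvtColor(im,cv2.COLOR_BGR2HSV)
k=(((h[...,0]<6)|(h[...,0]>174))&(h[...,1]>150)&(h[...,2]>90)).astype(np.uint8); 
n,l,st,ce=cv2.connectedComponentsWithStats(k)
for i in range(1,n):
    if st[i,4]>150: print(st[i],ce[i])
for rc in [(244.5,132)]: print(onz(m,rc,.097))
# rim fit wrist
g=im.mean(2); 
a=np.radians(np.arange(0,360,3))
from scipy.optimize import least_squares
# cap edge (z .063, r 13) gradient refine
c=np.array([.537,.3525])
def edge(c,r,z,lo,hi):
    pts=[]
    for t in a:
        rr=np.arange(r+lo,r+hi,.0002); P=np.c_[c[0]+rr*np.cos(t),c[1]+rr*np.sin(t),0*rr+z]
        p=proj(m,P).astype(np.float32); v=cv2.remap(g.astype(np.float32),p[:,:1],p[:,1:],cv2.INTER_LINEAR).ravel()
        d=np.gradient(cv2.GaussianBlur(v[None],(0,0),2).ravel()); i=np.argmax(np.abs(d)); 
        if abs(d[i])>1.5: pts.append(P[i,:2])
    pts=np.array(pts)
    f=least_squares(lambda q:np.hypot(*(pts-q[:2]).T)-q[2],[*c,r],loss="soft_l1",f_scale=.0003); return f.x,len(pts)
print("cap",edge(c,.013,.063,-.004,.004))
print("cover/rim inner",edge(c,.056,.061,-.003,.003))
print("rim outer",edge(c,.062,.061,-.003,.004))
```

```text
[0.38050271 0.32203593 0.097     ] [0.38409722 0.31595657 0.097     ]
[    0     0   149   362 21025] [ 57.31871581 211.11895363]
[119 232  28  25 546] [132.17582418 244.06043956]
[0.3851585  0.32251664 0.097     ]
cap (array([0.53688492, 0.35296668, 0.01255805]), 120)
cover/rim inner (array([0.53694058, 0.35299833, 0.05588331]), 101)
rim outer (array([0.53705083, 0.35267327, 0.06121915]), 110)
```

Request:
{"fn": "servo_tool", "kwargs": {
  "deltas": [
    [0,0.035,0,0,0,0,1],
    [0,0.075,0,0,0,0,1],
    [-0.001,0.115,0,0,0,0,1],
    [-0.002,0.15,0,0,0,0,1],
    [-0.002,0.17,0.008,0,0,0,1]
  ]
}}

```text
clock: 5.67
tool_pos: [0.5547, 0.3196, 0.1476]
ee_rot: [3.139, -0.001, 1.57]
contact_force: [0.4, -0.0, -0.9]
gripper_width: 0.211
```

Request:
{"fn": "servo_tool", "kwargs": {
  "deltas": [
    [0,0,0.008,0,0,0,1],
    [0,0,0.008,0,0,0,1],
    [0,0,0.008,0,0,0,1],
    [0,0,0.008,0,0,0,1],
    [0,0,0.008,0,0,0,1]
  ]
}}

```text
clock: 6.08
tool_pos: [0.5497, 0.3202, 0.1397]
ee_rot: [-3.141, 0.0, 1.572]
contact_force: [0.8, -0.7, -1.5]
gripper_width: 0.213
```

Run:
```python
from h import *
s=bot.read_state(); print(s["clock"],s["tool_pos"],s["ee_rot"],s["contact_force"],s["gripper_width"])
m=camera_model("wrist"); w=camera("wrist"); np.savez("w6.npz",**m); b=camera("scene")[:,:,::-1]; w=w[:,:,::-1].copy()
cv2.imwrite("pics/w6raw.png",w)
tp=s["tool_pos"]; print(proj(m,[[*tp[:2],tp[2]-.059],[*tp[:2],.06],[*tp[:2],tp[2]-.021]]))
cv2.imwrite("pics/w6.png",w[130:480,150:550]); cv2.imwrite("pics/s6.png",cv2.resize(b[130:290,260:440],None,fx=4,fy=4,interpolation=cv2.INTER_CUBIC))
```

```text
6.0833 [0.54966167 0.3201712  0.13966811] [-3.14088150e+00  1.84361038e-04  1.57172857e+00] [ 0.78607606 -0.70920891 -1.48377498] 0.21329183101305382
[[321.18175504 268.78159428]
 [321.27641467 256.01919074]
 [320.95068671 299.93518276]]
```

View pics/w6.png

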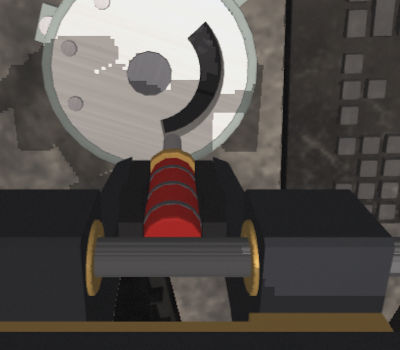

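View pics/s6.png

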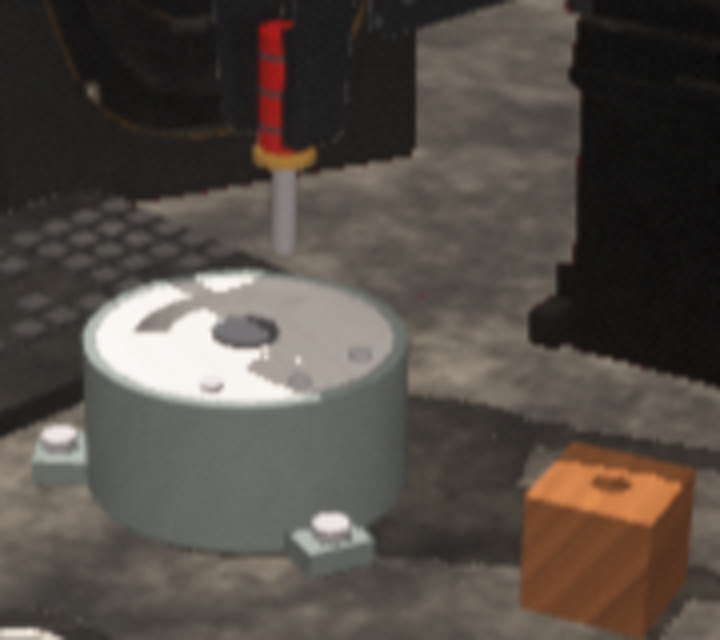

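```bash
cat > fit.py <<'E'
from h import *
from scipy.optimize import least_squares
def fit(mf,pf,c):
    m=dict(np.load(mf)); g=cv2.imread(pf).mean(2).astype(np.float32); a=np.radians(np.arange(0,360,3))
    def edge(r,z,lo,hi,aa=a):
        pts=[]
        for t in aa:
            rr=np.arange(r+lo,r+hi,.0002); P=np.c_[c[0]+rr*np.cos(t),c[1]+rr*np.sin(t),0*rr+z]
            p=proj(m,P).astype(np.float32); v=cv2.remap(g,p[:,:1],p[:,1:],cv2.INTER_LINEAR).ravel()
            d=np.gradient(cv2.GaussianBlur(v[None],(0,0),2).ravel()); i=np.argmax(np.abs(d))
            if abs(d[i])>1.5: pts.append(P[i,:2])
        pts=np.array(pts); return least_squares(lambda q:np.hypot(*(pts-q[:2]).T)-q[2],[*c,r],loss="soft_l1",f_scale=.0003).x,len(pts)
    print("cap",edge(.013,.063,-.004,.004)); 
    print("rim in",edge(.056,.061,-.003,.003,np.radians(np.arange(-20,200,3))))
    print("rim out",edge(.062,.061,-.003,.004,np.radians(np.arange(-20,200,3))))
    return m
E
python3 - <<'E'
from fit import *
m=fit("w6.npz","pics/w6raw.png",[.536,.352])
w=cv2.imread("pics/w6raw.png"); cv2.imwrite("pics/z7.png",cv2.resize(w[190:310,270:390],None,fx=5,fy=5,interpolation=cv2.INTER_CUBIC))
E
```

```text
cap (array([0.53697117, 0.35287419, 0.01272272]), 120)
rim in (array([0.53702893, 0.35283191, 0.05560432]), 74)
rim out (array([0.53694963, 0.35267615, 0.06096508]), 74)
```

View pics/z7.png

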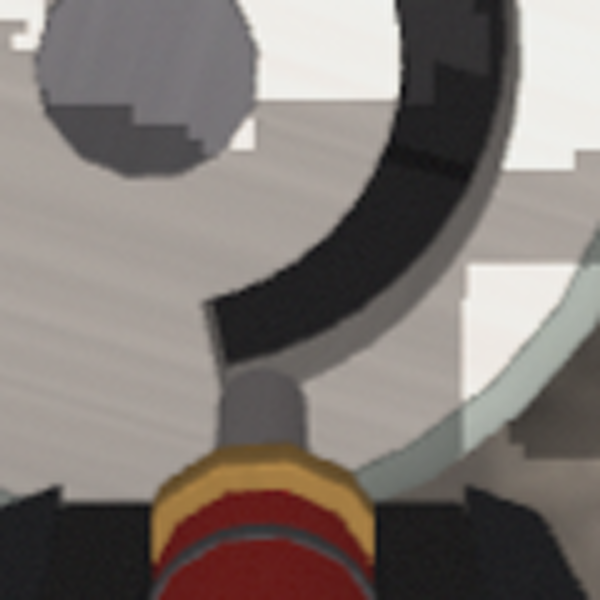

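Run:
```python
from h import *
m=dict(np.load("w6.npz")); c=np.array([.537,.3529])
def A(n,zx,zy,z):
    w=onz(m,(190+zy/5,270+zx/5),z)[:2]-c; print(n,z,round(np.hypot(*w)*1000,1),np.degrees(np.arctan2(w[1],w[0])).round(1))
for z in(.042,.035,.022): A("line in",390,153,z);A("line out",465,170,z)
A("end in",208,300,.06);A("end out",222,385,.06);A("slotbottom end in",220,298,.046)
m1=dict(np.load("w1.npz"))
```

```text
line in 0.042 33.3 -27.7
line out 0.042 42.8 -24.4
line in 0.035 34.6 -30.0
line out 0.035 44.3 -26.2
line in 0.022 37.1 -33.7
line out 0.022 47.2 -29.1
end in 0.06 29.7 -76.6
end out 0.06 40.7 -77.9
slotbottom end in 0.046 34.4 -76.5
```

Request:
{"fn": "servo_tool", "kwargs": {
  "deltas": [
    [0.0005,0.0025,0,0,0,0,1],
    [0.0005,0.0025,0.005,0,0,0,1],
    [0.0005,0.0025,0.01,0,0,0,1],
    [0.0005,0.0025,0.016,0,0,0,1],
    [0.0005,0.0025,0.016,0,0,0,1]
  ]
}}

```text
clock: 6.6
tool_pos: [0.5523, 0.3199, 0.1217]
ee_rot: [-3.139, 0.001, 1.571]
contact_force: [-0.3, -0.8, -2.4]
gripper_width: 0.213
```

Run:
```python
from fit import *
s=bot.read_state(); print(s["clock"],s["tool_pos"],s["ee_rot"],s["contact_force"],s["torque"])
m=camera_model("wrist"); w=camera("wrist"); np.savez("w8.npz",**m); w=w[:,:,::-1].copy()
cv2.imwrite("pics/w8raw.png",w); fit("w8.npz","pics/w8raw.png",[.537,.3529])
cv2.imwrite("pics/z8.png",cv2.resize(w[180:320,260:400],None,fx=4.2,fy=4.2,interpolation=cv2.INTER_CUBIC))
tp=s["tool_pos"]; print(proj(m,[[*tp[:2],tp[2]-.059]]))
```

```text
6.6 [0.55231396 0.31989149 0.12166363] [-3.13880579e+00  1.48438252e-03  1.57082845e+00] [-0.33202134 -0.84757371 -2.41045357] [-0.03327233  0.0592461  -0.04417974]
cap (array([0.53703632, 0.35289436, 0.01270638]), 120)
rim in (array([0.53705883, 0.35282473, 0.05554862]), 74)
rim out (array([0.53696078, 0.35269485, 0.06096748]), 73)
[[321.3540407  268.68400293]]
```

View pics/z8.png

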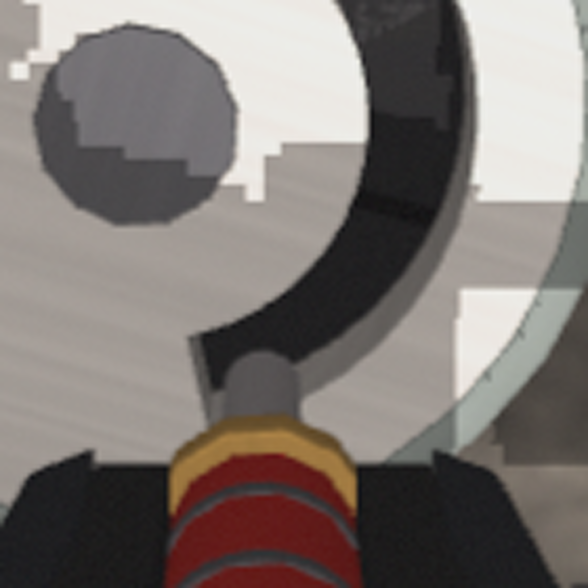

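Request:
{"fn": "servo_tool", "kwargs": {
  "deltas": [
    [0.0005,0,0.001,0,0,0,1],
    [0.0005,0,0.003,0,0,0,1],
    [0.0005,0,0.005,0,0,0,1],
    [0.0005,0,0.007,0,0,0,1],
    [0.0005,0,0.007,0,0,0,1]
  ]
}}

```text
clock: 7.07
tool_pos: [0.5532, 0.3209, 0.1162]
ee_rot: [-3.141, 0.0, 1.571]
contact_force: [-0.6, 0.3, -1.7]
gripper_width: 0.208
```

Request:
{"fn": "servo_tool", "kwargs": {
  "deltas": [
    [0,0,0.002,0,0,0,1],
    [0,0,0.004,0,0,0,1],
    [0,0,0.007,0,0,0,1],
    [0,0,0.01,0,0,0,1],
    [0,0,0.01,0,0,0,1]
  ]
}}

```text
clock: 7.48
tool_pos: [0.553, 0.3207, 0.1057]
ee_rot: [-3.14, 0.001, 1.571]
contact_force: [-0.7, -0.1, -1.7]
gripper_width: 0.208
```

Request:
{"fn": "servo_tool", "kwargs": {
  "deltas": [
    [0,0,0.001,0,0,0,1],
    [0,0,0.002,0,0,0,1],
    [0,0,0.003,0,0,0,1],
    [0,0,0.004,0,0,0,1],
    [0,0,0.004,0,0,0,1]
  ]
}}

```text
clock: 7.9
tool_pos: [0.5534, 0.3209, 0.1025]
ee_rot: [-3.141, 0.0, 1.571]
contact_force: [-0.6, 0.6, -1.7]
gripper_width: 0.211
```

Request:
{"fn": "servo_tool", "kwargs": {
  "deltas": [
    [0,0,0.0005,0,0,0,1],
    [0,0,0.001,0,0,0,1],
    [0,0,0.0015,0,0,0,1],
    [0,0,0.0015,0,0,0,1],
    [0,0,0.0015,0,0,0,1]
  ]
}}

```text
clock: 8.32
tool_pos: [0.5536, 0.3211, 0.1016]
ee_rot: [3.141, -0.0, 1.571]
contact_force: [0.0, -0.2, 0.6]
gripper_width: 0.207
```

Request:
{"fn": "servo_tool", "kwargs": {
  "deltas": [
    [0,0,0.0005,0,0,0,1],
    [0,0,0.001,0,0,0,1],
    [0,0,0.0015,0,0,0,1],
    [0,0,0.0015,0,0,0,1],
    [0,0,0.0015,0,0,0,1]
  ]
}}

```text
clock: 8.73
tool_pos: [0.5538, 0.3211, 0.1005]
ee_rot: [3.141, -0.0, 1.571]
contact_force: [-1.9, -0.8, 6.1]
gripper_width: 0.209
```

Request:
{"fn": "servo_tool", "kwargs": {
  "deltas": [
    [0.0004,0.0006,0,0,0,0,1],
    [0.0008,0.0012,0,0,0,0,1],
    [0.0013,0.0018,0,0,0,0,1],
    [0.0017,0.0024,0,0,0,0,1],
    [0.0017,0.0024,0,0,0,0,1]
  ]
}}

```text
clock: 9.15
tool_pos: [0.5553, 0.3223, 0.1002]
ee_rot: [-3.14, 0.001, 1.571]
contact_force: [-2.9, -2.6, 6.8]
gripper_width: 0.21
```

Request:
{"fn": "servo_tool", "kwargs": {
  "deltas": [
    [0.0004,0.0006,0,0,0,0,1],
    [0.0009,0.0012,0,0,0,0,1],
    [0.0013,0.0018,0,0,0,0,1],
    [0.0018,0.0025,0,0,0,0,1],
    [0.0018,0.0025,0,0,0,0,1]
  ]
}}

```text
clock: 9.57
tool_pos: [0.5579, 0.3241, 0.1002]
ee_rot: [-3.14, 0.001, 1.571]
contact_force: [-4.1, -2.4, 6.1]
gripper_width: 0.213
```

Request:
{"fn": "servo_tool", "kwargs": {
  "deltas": [
    [0.0005,0.0006,0,0,0,0,1],
    [0.001,0.0012,0,0,0,0,1],
    [0.0015,0.0018,0,0,0,0,1],
    [0.002,0.0024,0,0,0,0,1],
    [0.002,0.0024,0,0,0,0,1]
  ]
}}

```text
clock: 9.98
tool_pos: [0.5603, 0.326, 0.1002]
ee_rot: [-3.14, 0.001, 1.571]
contact_force: [-3.5, -2.6, 6.3]
gripper_width: 0.206
```

Request:
{"fn": "servo_tool", "kwargs": {
  "deltas": [
    [0.0005,0.0005,0,0,0,0,1],
    [0.0011,0.0011,0,0,0,0,1],
    [0.0017,0.0017,0,0,0,0,1],
    [0.0022,0.0022,0,0,0,0,1],
    [0.0022,0.0022,0,0,0,0,1]
  ]
}}

```text
clock: 10.4
tool_pos: [0.5626, 0.3281, 0.1002]
ee_rot: [-3.141, 0.001, 1.571]
contact_force: [-3.3, -2.4, 5.9]
gripper_width: 0.212
```

Request:
{"fn": "servo_tool", "kwargs": {
  "deltas": [
    [0.0006,0.0005,0,0,0,0,1],
    [0.0012,0.001,0,0,0,0,1],
    [0.0018,0.0015,0,0,0,0,1],
    [0.0024,0.002,0,0,0,0,1],
    [0.0024,0.002,0,0,0,0,1]
  ]
}}

```text
clock: 10.82
tool_pos: [0.5647, 0.3305, 0.1002]
ee_rot: [-3.141, 0.001, 1.571]
contact_force: [-2.5, -2.5, 7.1]
gripper_width: 0.211
```

Request:
{"fn": "servo_tool", "kwargs": {
  "deltas": [
    [0.0006,0.0004,0,0,0,0,1],
    [0.0013,0.0009,0,0,0,0,1],
    [0.0019,0.0013,0,0,0,0,1],
    [0.0026,0.0018,0,0,0,0,1],
    [0.0026,0.0018,0,0,0,0,1]
  ]
}}

```text
clock: 11.23
tool_pos: [0.5667, 0.333, 0.1003]
ee_rot: [-3.141, 0.001, 1.571]
contact_force: [-2.3, -2.1, 6.3]
gripper_width: 0.213
```

-27, then -22.

Request:
{"fn": "servo_tool", "kwargs": {
  "deltas": [
    [0.0007,0.0004,0,0,0,0,1],
    [0.0014,0.0008,0,0,0,0,1],
    [0.002,0.0012,0,0,0,0,1],
    [0.0027,0.0016,0,0,0,0,1],
    [0.0027,0.0016,0,0,0,0,1]
  ]
}}

```text
clock: 11.65
tool_pos: [0.5684, 0.3357, 0.1003]
ee_rot: [-3.141, 0.001, 1.571]
contact_force: [-2.3, -2.9, 6.4]
gripper_width: 0.212
```

Request:
{"fn": "servo_tool", "kwargs": {
  "deltas": [
    [0.0007,0.0003,0,0,0,0,1],
    [0.0014,0.0006,0,0,0,0,1],
    [0.0021,0.001,0,0,0,0,1],
    [0.0028,0.0013,0,0,0,0,1],
    [0.0028,0.0013,0,0,0,0,1]
  ]
}}

```text
clock: 12.07
tool_pos: [0.5699, 0.3386, 0.1002]
ee_rot: [3.142, 0.001, 1.571]
contact_force: [-1.3, -3.1, 5.0]
gripper_width: 0.209
```

Request:
{"fn": "servo_tool", "kwargs": {
  "deltas": [
    [0.0004,0.0002,0,0,0,0,1],
    [0.0008,0.0003,0,0,0,0,1],
    [0.0013,0.0005,0,0,0,0,1],
    [0.0018,0.0007,0,0,0,0,1],
    [0.0018,0.0007,0,0,0,0,1]
  ]
}}

```text
clock: 12.48
tool_pos: [0.5704, 0.3413, 0.0992]
ee_rot: [3.141, -0.001, 1.57]
contact_force: [0.3, -0.2, 0.2]
gripper_width: 0.212
```

Request:
{"fn": "servo_tool", "kwargs": {
  "deltas": [
    [0.0004,0.0001,0,0,0,0,1],
    [0.0008,0.0002,0,0,0,0,1],
    [0.0013,0.0004,0,0,0,0,1],
    [0.0018,0.0005,0,0,0,0,1],
    [0.0018,0.0005,0,0,0,0,1]
  ]
}}

```text
clock: 12.9
tool_pos: [0.5708, 0.3429, 0.0994]
ee_rot: [-3.141, 0.0, 1.571]
contact_force: [-0.6, -0.2, -2.0]
gripper_width: 0.213
```

Request:
{"fn": "servo_tool", "kwargs": {
  "deltas": [
    [0,0,0.0005,0,0,0,1],
    [0,0,0.001,0,0,0,1],
    [0,0,0.0015,0,0,0,1],
    [0,0,0.002,0,0,0,1],
    [0,0,0.0025,0,0,0,1]
  ]
}}

```text
clock: 13.32
tool_pos: [0.5709, 0.3428, 0.0972]
ee_rot: [-3.142, -0.0, 1.571]
contact_force: [0.2, -0.4, -1.7]
gripper_width: 0.209
```

Request:
{"fn": "servo_tool", "kwargs": {
  "deltas": [
    [0,0,0.0005,0,0,0,1],
    [0,0,0.001,0,0,0,1],
    [0,0,0.0015,0,0,0,1],
    [0,0,0.002,0,0,0,1],
    [0,0,0.0025,0,0,0,1]
  ]
}}

```text
clock: 13.73
tool_pos: [0.5709, 0.3428, 0.0947]
ee_rot: [-3.142, -0.0, 1.571]
contact_force: [0.4, 0.0, -1.9]
gripper_width: 0.213
```

Request:
{"fn": "servo_tool", "kwargs": {
  "deltas": [
    [0,0,0.001,0,0,0,1],
    [0,0,0.002,0,0,0,1],
    [0,0,0.003,0,0,0,1],
    [0,0,0.004,0,0,0,1],
    [0,0,0.005,0,0,0,1]
  ]
}}

```text
clock: 14.15
tool_pos: [0.5708, 0.3428, 0.0895]
ee_rot: [-3.141, 0.0, 1.571]
contact_force: [-0.3, 0.4, -0.4]
gripper_width: 0.207
```

Request:
{"fn": "servo_tool", "kwargs": {
  "deltas": [
    [0,0,0.001,0,0,0,1],
    [0,0,0.002,0,0,0,1],
    [0,0,0.003,0,0,0,1],
    [0,0,0.004,0,0,0,1],
    [0,0,0.005,0,0,0,1]
  ]
}}

```text
clock: 14.57
tool_pos: [0.5709, 0.3428, 0.0846]
ee_rot: [3.142, -0.0, 1.571]
contact_force: [1.2, 0.8, -1.2]
gripper_width: 0.209
```

Request:
{"fn": "servo_tool", "kwargs": {
  "deltas": [
    [0,0,0.0005,0,0,0,1],
    [0,0,0.001,0,0,0,1],
    [0,0,0.0015,0,0,0,1],
    [0,0,0.002,0,0,0,1],
    [0,0,0.002,0,0,0,1]
  ]
}}

```text
clock: 14.98
tool_pos: [0.5708, 0.3428, 0.0826]
ee_rot: [-3.141, 0.0, 1.571]
contact_force: [0.2, 0.2, -1.2]
gripper_width: 0.213
```

Request:
{"fn": "servo_tool", "kwargs": {
  "deltas": [
    [0,0,0.0003,0,0,0,1],
    [0,0,0.0006,0,0,0,1],
    [0,0,0.001,0,0,0,1],
    [0,0,0.001,0,0,0,1],
    [0,0,0.001,0,0,0,1]
  ]
}}

```text
clock: 15.4
tool_pos: [0.571, 0.3428, 0.0819]
ee_rot: [3.141, -0.0, 1.571]
contact_force: [-1.0, 0.2, 0.1]
gripper_width: 0.207
```

Request:
{"fn": "servo_tool", "kwargs": {
  "deltas": [
    [0,0,0.0002,0,0,0,1],
    [0,0,0.0005,0,0,0,1],
    [0,0,0.0008,0,0,0,1],
    [0,0,0.0008,0,0,0,1],
    [0,0,0.0008,0,0,0,1]
  ]
}}

```text
clock: 15.82
tool_pos: [0.571, 0.3429, 0.0819]
ee_rot: [3.141, -0.0, 1.571]
contact_force: [-2.8, -1.0, 4.6]
gripper_width: 0.21
```

Request:
{"fn": "servo_tool", "kwargs": {
  "deltas": [
    [0,0,0,0,0,0,0.5],
    [0,0,0,0,0,0,0.3],
    [0,0,0,0,0,0,0.1],
    [0,0,0,0,0,0,0.1],
    [0,0,0,0,0,0,0.1]
  ]
}}

```text
clock: 16.23
tool_pos: [0.5708, 0.3428, 0.0806]
ee_rot: [-3.141, 0.0, 1.571]
contact_force: [-0.1, 0.6, 0.2]
gripper_width: 0.447
```

Run:
```python
from fit import *
s=bot.read_state(); print(s["clock"],s["tool_pos"],s["contact_force"],s["gripper_width"])
w=camera("wrist")[:,:,::-1]; b=camera("scene")[:,:,::-1]
cv2.imwrite("pics/f1.png",np.hstack([cv2.resize(w[150:420,180:460],(400,386)),cv2.resize(b[130:290,250:416],(400,386))]))
```

```text
16.2333 [0.57083615 0.34276745 0.0806342 ] [-0.06841363  0.55358957  0.15538769] 0.44705271801461804
```

View pics/f1.png

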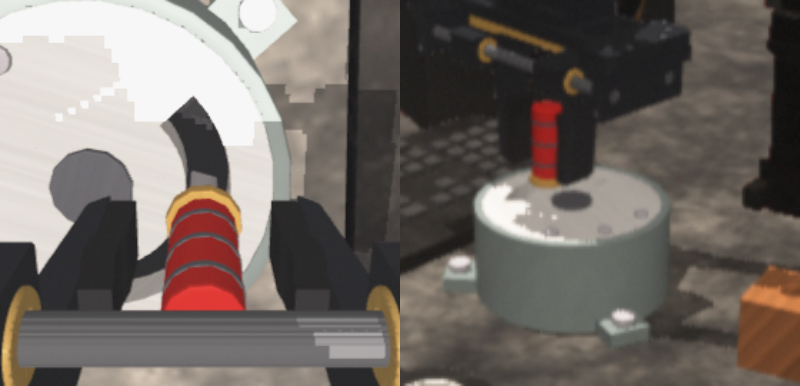

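Request:
{"fn": "servo_tool", "kwargs": {
  "deltas": [
    [0,0,0,0,0,0,0],
    [0,0,-0.01,0,0,0,0],
    [0,0,-0.03,0,0,0,0],
    [0,0,-0.05,0,0,0,0],
    [0,0,-0.08,0,0,0,0]
  ]
}}

```text
clock: 16.75
tool_pos: [0.5694, 0.342, 0.1598]
ee_rot: [-3.138, 0.002, 1.571]
contact_force: [-0.2, -0.7, -0.5]
gripper_width: 0.502
```

Request:
{"fn": "servo_tool", "kwargs": {
  "deltas": [
    [-0.01,0,-0.03,0,0,0,0],
    [-0.03,0,-0.06,0,0,0,0],
    [-0.05,0,-0.07,0,0,0,0],
    [-0.05,0,-0.07,0,0,0,0],
    [-0.05,0,-0.07,0,0,0,0]
  ]
}}

```text
clock: 17.17
tool_pos: [0.5716, 0.2925, 0.233]
ee_rot: [3.139, -0.002, 1.569]
contact_force: [0.1, 0.2, 0.9]
gripper_width: 0.502
```

Run:
```python
from fit import *
from scipy.optimize import least_squares
s=bot.read_state(); print(s["clock"],s["tool_pos"],s["contact_force"])
m=camera_model("wrist"); w=camera("wrist")[:,:,::-1]; b=camera("scene")[:,:,::-1]; d=camera("side")[:,:,::-1]
cv2.imwrite("pics/f2.png",np.hstack([cv2.resize(w[130:350,200:420],(390,390)),cv2.resize(b[160:280,250:370],(390,390))])); cv2.imwrite("pics/f2w.png",w);cv2.imwrite("pics/f2s.png",b);cv2.imwrite("pics/f2d.png",d)
S=camera_model("scene")
for z in (.022+.09,.065,.06): print(z,"scene",proj(S,[.571,.343,z]),"wrist",proj(m,[.571,.343,z]))
```

```text
17.1667 [0.57160924 0.29251175 0.23301751] [0.06669194 0.15184396 0.87623064]
0.11199999999999999 scene [[308.84140848 173.48176421]] wrist [[319.66828188 163.6074925 ]]
0.065 scene [[309.26015194 201.92887718]] wrist [[319.84308054 157.43022883]]
0.06 scene [[309.30359753 204.88032971]] wrist [[319.85861108 156.88139012]]
```

View pics/f2.png

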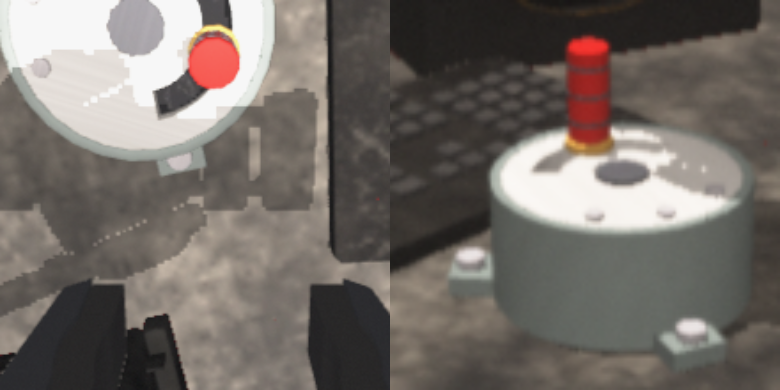

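View pics/f2s.png

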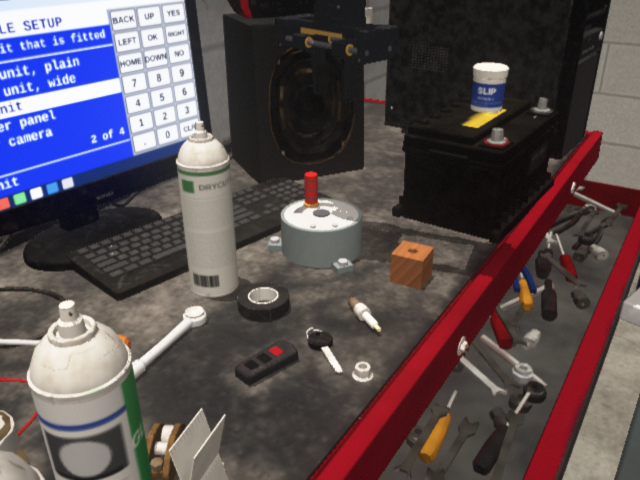

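```bash
python3 -c "
from bench import job; print(job.finish_job())"
```

```text
the job is handed in; nothing more can be done
None
```

The pin is home in the notch, upright with its collar down on the cover, and the job is handed in at about 17 s of the 72 s allowed.

- **Search:** I took the pin from the block and entered the slot near its clockwise end (−44° to −46° from the slot's middle). I slid it along the ring under about 8 N. The upward load vanished close to the middle of the slot, at world (0.571, 0.343).
- **Insertion:** From there the pin went down 17 mm with no resistance, well past the ring's stop. It seated with the tip at z ≈ 22 mm and about 6 N on the collar. The highest upward load I read was about 9 N, taken at the end of each move.
- **Last checks:** After release, the scene and wrist views show the pin upright with its collar on the cover. The knob top is within about 2 px of where a seated pin should appear. The tape roll, spray can and spark plug look unmoved, and the gripper is clear.
- **Disagreements:** The wrist camera and the fixed cameras differed by 2 to 3 mm on the pin and the housing. I aimed the pin from its position relative to the slot in the wrist view, and it entered cleanly.

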